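# Shut and bolt the fossil crate

## Task

The fossil is packed: swing the crate's lid shut, slide the barrel bolt fully home into the brass keeper by pushing its red-knobbed handle along, then tip the handle down into its notch so the bolt cannot slide back. Leave everything else on the bench, and the fossil in the crate, where it is.

Things in the scene. Friction and masses are not known exactly. Their poses are not given: they have to be found in the camera images.
- crate: Open plywood specimen crate, 200 mm deep (its x), 300 mm wide (its y), 100 mm high, so heavy that it does not move. Origin: centre of its underside, on the table. Its x points away from the robot side (front of the crate is -x), y to its left end, z up. The lid's hinge line runs along its y at x = +100 mm, z = 100 mm (rear top edge).
- lid (a joint): Angle of the hinged plywood lid (205 x 300 x 10 mm), rad: 0 shut flat on the crate, grows as the front edge swings up and back (largest 1.3). Friction hinge: the lid stays at any angle it is left at; 1 to 6 N on the front edge moves it. When shut its top face is 110 mm above the table. It must be shut before the bolt can enter the keeper.
- lid_edge (a point): Point on the lid's top face near its front edge, at the yellow strip right of the bolt: a clear place to press the lid down. It is 190 mm from the hinge line along the lid, 10 mm above the lid's underside (hinge line lies in the underside), at crate y = -85 mm. Axes are the lid's (z out of its top face; y along the hinge, same as crate y).
- bolt (a joint): How far the 10 mm steel barrel bolt has slid along its track on the lid to the crate's +y end, m: 0 drawn back, 0.050 home against its stop, its end in the keeper. About 3 N friction; carries the handle (whose crate y = 40 mm + this value). Its axis is 10 mm above the lid's top, at crate x = -50 mm. Rails 12 mm either side reach 15 mm above the lid: push the handle above them.
- handle (a joint): How far the bolt's handle is tipped down about the bolt's axis, rad: 0 as found (arm leans 0.8 rad from upright to the crate's front, -x), 0.65 fully down; stays where left. 1 to 3 N on the knob moves it. The track's front rail holds it up except at a notch that the arm enters only with the bolt within 5 mm of home; once in, the bolt cannot slide back.
- knob_center (a point): Centre of the red ball knob (18 mm across) on the handle's 8 mm thick arm, 45 mm from the bolt's axis. Lid shut: with handle at 0 it is 41 mm above the lid's top face and 32 mm in front of (-x) the bolt's axis; with handle fully down, 15 mm above and 45 mm in front. The point turns with the handle.
- keeper_mouth (a point): Centre of the opening of the brass keeper on the crate's +y end, 151 mm from the crate's centre, 120 mm above the table; the keeper reaches 134 mm above the table. Axes are the crate's. The opening is 28 mm wide (x), with 4 mm above the 10 mm thick bolt when the lid is shut.
- specimen: brown fossil jaw, 50 x 150 x 53 mm, lying inside the crate, on its floor board 22 mm above the table; leave it. Origin: centre of its underside.
- jacket_bundle: Bystander, loose: white plaster field-jacket lump, 100 x 75 x 60 mm, standing to the left (+y side) of the crate. Origin: on its underside, centre.
- glue_bottle: Bystander, loose: small blue bottle with white cap, 36 mm across, 90 mm tall, upright, to the right (-y side) of the crate. Origin: on its underside, centre.
- sample_cup: Bystander, loose: open white plastic cup, 66 mm across, 60 mm tall, upright, to the right (-y side) of the crate. Origin: on its underside, centre.
- screwdriver: Bystander, loose: screwdriver with orange handle lying flat in front of the crate (robot side). Origin: on its underside (lying along its x).
- brush: Bystander, loose: brush lying flat, farther right of the crate. Origin: on its underside (lying along its x).
- matrix_rock: Bystander, loose: grey lump of rock about 60 x 50 x 44 mm, left of the crate. Origin: on its underside, centre.

How it is judged:
By the outcome, as a careful person would: the job done as asked, in the order asked, and still so for the second after the job is handed in, with the robot touching nothing.
It also fails if it takes over 48 s, if anything falls off the work surface, if the arm or the gripper's body presses on something with over 40 N, if the wrist force passes 120 N, or if a joint passes its speed limit or range.

## Robot

A 6-joint arm with a two-finger parallel gripper is mounted at the origin on the work surface. World frame = base frame: x ahead of the robot, y to its left, z up, the work surface at z = 0. Lengths are in m, angles in rad, forces in N, time in s.
With the tool pointing down it reaches from about 0.375 to 0.9 m from the base axis. Payload 3.1 kg.
Tool frame: the origin (TCP) lies midway between the tips of the shut fingers; the grasp point (between the pads) lies robot.grip_depth behind it (robot.grip_depth is the distance from the TCP to the grasp point, in m); z points along the fingers, y is the line along which they close (so a half turn about z gives the same grasp; the last joint's range is limited). The gripper opens to 87 mm and grips with 3 to 60 N. Pads are 19 mm wide; open, the fingers measure 117 mm over their backs; the gripper's body (75 mm by 190 mm) begins 51 mm behind the grasp point.
Start: joints at [-1.304, 0.527, 1.433, -0, 1.181, -0.178], TCP at [0.27, -0.564, 0.223] pointing down, gripper open.
Joint ranges: [-3.08, 3.08], [-0.75, 2.2], [0.22, 2.44], [-1.43, 4.57], [0, 2.65], [-2.85, 2.85]. Speed limits (rad/s): [2.79, 2.79, 3.14, 3.14, 3.14, 3.14].

## Interface

Orientations are given as a unit quaternion [x, y, z, w].
In Python, from rig import robot gives the robot as it stands.
- The arm moves only by the tool tcp_steps, called after ">>>" as name(argument=value, ...) on one line, values as JSON. Schema: {"type":"object","properties":{"ticks":{"type":"object","properties":{"dx":{"type":"array","items":{"type":"number"},"minItems":1,"maxItems":20},"dy":{"type":"array","items":{"type":"number"},"minItems":1,"maxItems":20},"dz":{"type":"array","items":{"type":"number"},"minItems":1,"maxItems":20},"yaw":{"type":"array","items":{"type":"number"},"minItems":1,"maxItems":20}},"additionalProperties":false,"required":["dx","dy","dz","yaw"]},"aperture":{"type":"number"},"clamp_n":{"type":"number"},"only":{"type":"string"},"quiet":{"type":"boolean"},"lines":{"type":"string"}},"required":["ticks"],"additionalProperties":false}. ticks is an object with one list for each field, all of the same length, 1 to 20, a row being the entries at one place: dx, dy, dz (the shift in m), yaw (a turn about the tool's z in rad); each row shifts and turns the commanded pose from where the row before left it, along the tool's axes as they then stand; what a row does not reach is not made up. A row lasts 1/12 s, in which the tool goes at most 0.0417 m and 0.125 rad, less where a joint would pass 70% of its speed; a pose out of reach is approached as far as the arm can. aperture is the finger opening in m, set as the call begins (left out keeps the last). The fingers move at their own pace and stop on an object; clamp_n is the grip in N (left out, the last holds). Time passes only in rows, so rows that do not move let the fingers close. The tool returns the time, the measured TCP pose, the force, the opening and the grip force at its end. only (a regular expression) keeps the lines of the reply that match it, lines (a string "A,B") keeps lines A to B, and quiet returns only ok. Input that does not fit is refused with a message, and nothing moves.
- robot.get_obs(): the state, without advancing time (a new reading comes with each control period).
- robot.camera(name): name is "scene" or "top" or "wrist"; returns a dict with "img" (420x560x3 uint8, red, green, blue), "fx", "fy", "cx", "cy" (pixels), "k1" (the pictures are not rectified: a ray, as slopes to the right and down, at radius r is drawn at 1 + k1 r^2 times it, then the intrinsics apply), "xyz" and "attitude" of the camera in the world. Camera axes: x right, y down, z forward; pixel columns grow to the right and rows downward; lengths in m; the calibration is good to about 2 mm. A picture is of the moment at which its call begins. There is no depth.
- robot.hand_in(): hands the job in; it is judged then, once.
The state is a dict: "time": time; "q": joint angles; "joint_velocities": joint speeds; "joint_torque": joint torques, N m; "position": TCP position; "tool_rot": TCP orientation; "ft_force": force on the tool from outside, world axes, zero at the start; "moment": the same for the moment, N m; "grip_width": finger opening in m; "grip_force": force on a finger pad.
Only numpy, scipy, OpenCV 4.12 (cv2) and the standard library are available. Lean on these libraries where they do the work, as an engineer would, in place of code of your own. Each camera call takes 0.05 s, during which the arm holds its last target. There are 200 camera calls.

## Working session

There is one attempt and no reset: what is moved stays moved. The work goes in short steps, Python scripts to look and compute and a tool call to move; the robot and the scene stay as the last step left them, time stands still between calls to the robot, and variables do not carry over. Pictures are saved under pics/ and viewed, at most 10 in all, crops included, and the job is handed in when it is done.

```bash
mkdir -p pics; ls
```

Create h.py:
```python
import numpy as np, cv2
from scipy.spatial.transform import Rotation as R
from rig import robot
def cam(n,save=None):
    c=robot.camera(n)
    if save: cv2.imwrite('pics/'+save,cv2.cvtColor(c['img'],cv2.COLOR_RGB2BGR))
    return c
def rot(c):
    a=np.array(c['attitude']); return a if a.shape==(3,3) else R.from_quat(a).as_matrix()
def ray(c,u,v):
    K=np.array([[c['fx'],0,c['cx']],[0,c['fy'],c['cy']],[0,0,1.]])
    p=cv2.undistortPoints(np.array([[[u,v]]],float),K,np.array([c['k1'],0,0,0.]))[0,0]
    return np.array(c['xyz']),rot(c)@np.array([p[0],p[1],1])
def onz(c,u,v,z):
    o,d=ray(c,u,v); return o+d*(z-o[2])/d[2]
def proj(c,P):
    K=np.array([[c['fx'],0,c['cx']],[0,c['fy'],c['cy']],[0,0,1.]])
    p=rot(c).T@(np.array(P,float)-np.array(c['xyz'])); 
    return cv2.projectPoints(p[None],np.zeros(3),np.zeros(3),K,np.array([c['k1'],0,0,0.]))[0][0,0]
def tri(a,ua,b,ub):
    A,d=ray(a,*ua);B,e=ray(b,*ub)
    s=np.linalg.lstsq(np.c_[d,-e],B-A,rcond=None)[0]
    p,q=A+s[0]*d,B+s[1]*e; return (p+q)/2,np.linalg.norm(p-q)
def red(c):
    i=c['img'].astype(int); m=((i[...,0]>130)&(i[...,1]<60)&(i[...,2]<60)).astype(np.uint8)
    n,l,s,ce=cv2.connectedComponentsWithStats(m)
    return [(s[k,4],ce[k].round(1)) for k in range(1,n) if s[k,4]>15]
```

Run:
```python
from h import *
for n in('top','scene'):
    c=cam(n,n+'0.png'); print(n,c['xyz'],c['attitude'],c['fx'],c['k1'],red(c))
o=robot.get_obs();print(o['position'],o['tool_rot'],robot.grip_depth,o['time'])
```

```text
pics
rig.py
top [ 0.47759961 -0.0375712   1.10953776] [ 0.71376807 -0.69869137  0.03258426 -0.03610798] 445.5835175718684 0.05101434965377262 [(np.int32(39), array([237.4, 195.3])), (np.int32(795), array([550.1, 266.7])), (np.int32(425), array([534.7, 266.4])), (np.int32(241), array([520.9, 266.9]))]
scene [ 1.32300902 -0.14235825  0.82808323] [ 0.70350059  0.59073001 -0.25289853 -0.30359071] 487.5915768636308 -0.16562512022872478 [(np.int32(42), array([302.6, 149.9])), (np.int32(1756), array([ 13.8, 220.6]))]
[ 0.26935005 -0.56327526  0.22168054] [ 9.75262588e-01  2.21047451e-01 -2.55609700e-05 -9.52704079e-04] 0.0187 0.1
```

View pics/top0.png

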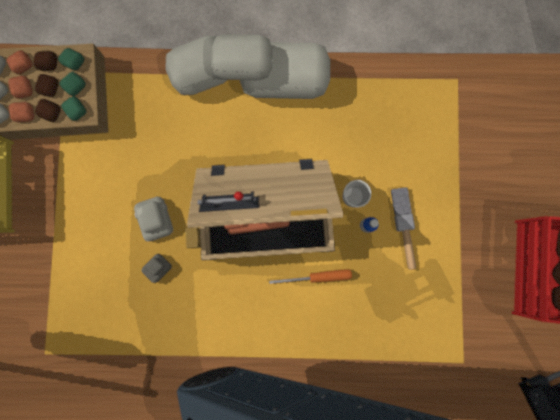

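View pics/scene0.png

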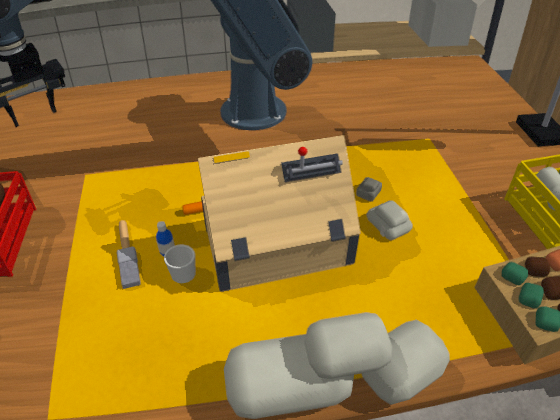

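The top view shows the crate at about cols 190–340 and rows 165–257. The lid is half open, the knob is at (237,195), the yellow strip at (308,214) and the screwdriver at (320,277). The scene view shows the knob at (303,150) and the strip at (231,157). I'll zoom in to get the corners.

Run:
```python
from h import *
a=cv2.imread('pics/top0.png')[140:290,170:360]; cv2.imwrite('pics/topc.png',cv2.resize(a,None,fx=4,fy=4,interpolation=cv2.INTER_CUBIC))
a=cv2.imread('pics/scene0.png')[130:290,185:375]; cv2.imwrite('pics/scc.png',cv2.resize(a,None,fx=3.7,fy=3.7,interpolation=cv2.INTER_CUBIC))
```

```text
(no output)
```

View pics/topc.png

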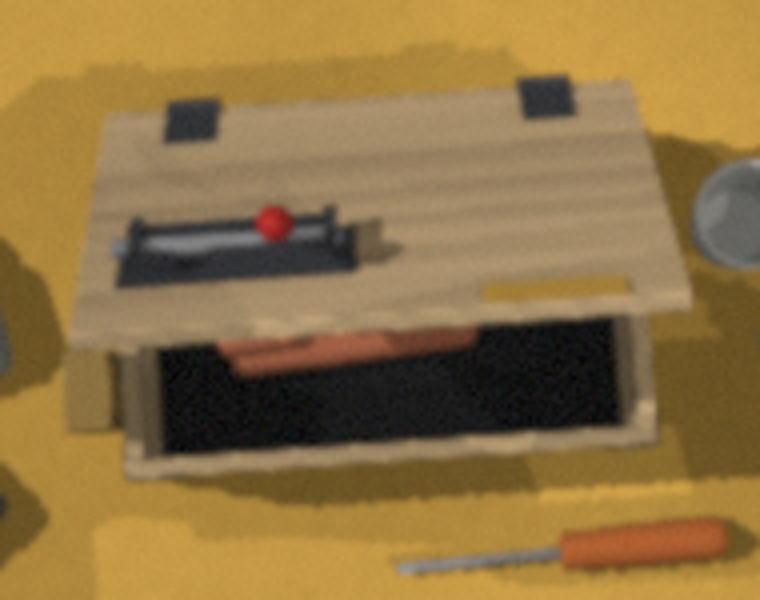

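View pics/scc.png

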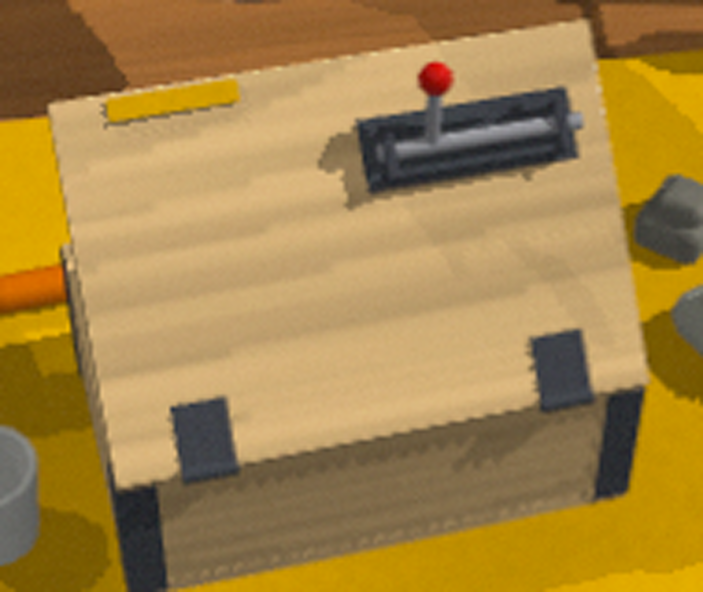

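The top crop has the crate's front rim corners at crop (126,472) and (656,438), and the lid's rear corners at (105,115) and (632,82). In the scene crop, the lid's top front corners are at (50,103) and (588,20), and its rear corners at (118,487) and (646,385).

Run:
```python
from h import *
t=cam('top');s=cam('scene')
T=lambda u,v:((u+.5)/4-.5+170,(v+.5)/4-.5+140)
S=lambda u,v:((u+.5)/3.7-.5+185,(v+.5)/3.7-.5+130)
fl,fr=[onz(t,*T(*p),.1) for p in((126,472),(656,438))]
rl,rr=[onz(t,*T(*p),.11) for p in((105,115),(632,82))]
sl,sr=[onz(s,*S(*p),.105) for p in((646,385),(118,487))]
print('front',fl,fr,'w',np.linalg.norm(fl-fr)); print('rear top',rl,rr,np.linalg.norm(rl-rr)); print('rear sc',sl,sr,np.linalg.norm(sl-sr))
for a,b in((fl,fr),(rl,rr),(sl,sr)): d=a-b; print('yaw',np.arctan2(-d[0],d[1]))
for n,a,b in(('fl',(70,343),(588,20)),('fr',(690,303),(50,103)),('knob',(275,223),(436,78))): print(n,tri(t,T(*a),s,S(*b)))
```

```text
front [0.46690953 0.12152268 0.1       ] [ 0.49234853 -0.17637428  0.1       ] w 0.29898117232635196
rear top [0.66835428 0.13923834 0.11      ] [ 0.69363735 -0.15978879  0.11      ] 0.30009408781048014
rear sc [0.67126021 0.13795315 0.105     ] [ 0.69507259 -0.15714425  0.105     ] 0.296056593223722
yaw 0.08518861711210035
yaw 0.08435045285851275
yaw 0.08051883861929407
fl (array([0.52987432, 0.12803601, 0.25387749]), np.float64(0.0032157577061923573))
fr (array([ 0.5551713 , -0.16985697,  0.25434812]), np.float64(0.002249137467725055))
knob (array([0.58798957, 0.02951885, 0.268587  ]), np.float64(0.0019634515952981053))
```

>>> tcp_steps(ticks={"dx":[0, 0, 0, 0, 0, 0], "dy":[0, 0, 0, 0, 0, 0], "dz":[-0.03, -0.03, -0.03, 0, 0, 0], "yaw":[0.12, 0.12, 0.12, 0, 0, 0]}, aperture=0, clamp_n=20)

```text
time: 0.7
position: [0.2693, -0.5632, 0.3118]
tool_rot: [0.999, 0.043, -0.0, -0.001]
ft_force: [0.1, 0.6, -0.8]
grip_width: 0.055
grip_force: 0.0
```

Create d.py:
```python
# print tool-axis displacement from measured TCP to a crate-frame target
import sys;from h import *
a=.0845;C=np.array([.5775,-.019,0]);Rc=R.from_euler('z',a).as_matrix()
o=robot.get_obs();T=R.from_quat(o['tool_rot']).as_matrix();p=np.array(o['position'])
print('crate pos',(Rc.T@(p-C)).round(4),'toolx yaw',np.arctan2(T[1,0],T[0,0]).round(4),'tilt',T[2,2].round(4),'F',np.round(o['ft_force'],1),'t',o['time'])
for s in sys.argv[1:]:
    P=C+Rc@np.array(eval(s)); print(s,P.round(4),(T.T@(P-p)).round(4))
```

```bash
python3 d.py '(-.025,-.085,.29)'
```

```text
crate pos [-0.353  -0.5163  0.3118] toolx yaw 0.0868 tilt -1.0 F [ 0.1  0.6 -0.8] t 0.7
(-.025,-.085,.29) [ 0.5598 -0.1058  0.29  ] [ 0.329  -0.4305  0.0224]
```

>>> tcp_steps(ticks={"dx":[0.0235, 0.0235, 0.0235, 0.0235, 0.0235, 0.0235, 0.0235, 0.0235, 0.0235, 0.0235, 0.0235, 0.0235, 0.0235, 0.0235, 0, 0, 0], "dy":[-0.0308, -0.0308, -0.0308, -0.0308, -0.0308, -0.0308, -0.0308, -0.0308, -0.0308, -0.0308, -0.0308, -0.0308, -0.0308, -0.0308, 0, 0, 0], "dz":[0, 0, 0, 0, 0, 0, 0, 0, 0, 0, 0, 0, 0, 0, 0, 0, 0], "yaw":[0, 0, 0, 0, 0, 0, 0, 0, 0, 0, 0, 0, 0, 0, 0, 0, 0]})

```text
time: 2.12
position: [0.5593, -0.1058, 0.3109]
tool_rot: [0.999, 0.044, -0.002, -0.0]
ft_force: [-0.1, -0.7, 1.3]
grip_width: 0.0006
grip_force: 0.0
```

Run:
```python
import numpy as np
for t in np.arange(.85,-.06,-.1): print(round(t,2),(.1-.19*np.cos(t)+.01*np.sin(t)).round(4),(.1+.19*np.sin(t)+.01*np.cos(t)).round(4))
```

```bash
python3 d.py '(-.025,-.085,.25)' '(-.033,-.085,.25)'
```

```text
0.85 -0.0179 0.2493
0.75 -0.0322 0.2368
0.65 -0.0452 0.2229
0.55 -0.0568 0.2078
0.45 -0.0667 0.1916
0.35 -0.0751 0.1745
0.25 -0.0816 0.1567
0.15 -0.0864 0.1383
0.05 -0.0893 0.1195
-0.05 -0.0903 0.1005
crate pos [-0.0254 -0.085   0.3109] toolx yaw 0.087 tilt -1.0 F [-0.1 -0.7  1.3] t 2.1167
(-.025,-.085,.25) [ 0.5598 -0.1058  0.25  ] [0.0007 0.0001 0.0609]
(-.033,-.085,.25) [ 0.5518 -0.1065  0.25  ] [-0.0073  0.0001  0.0609]
```

>>> tcp_steps(ticks={"dx":[-0.001, -0.001, 0, -0.004, -0.004, -0.005, -0.006, -0.006, -0.005, -0.005, -0.0045, -0.0045, 0], "dy":[0, 0, 0, 0, 0, 0, 0, 0, 0, 0, 0, 0, 0], "dz":[0.03, 0.03, 0.01, 0.005, 0.005, 0.007, 0.007, 0.007, 0.007, 0.0075, 0.008, 0.008, 0], "yaw":[0, 0, 0, 0, 0, 0, 0, 0, 0, 0, 0, 0, 0]})

```text
time: 3.2
position: [0.5118, -0.1091, 0.179]
tool_rot: [0.999, 0.043, -0.003, -0.001]
ft_force: [-0.2, 0.6, 0.6]
grip_width: 0.0003
grip_force: 0.0
```

```bash
python3 d.py '(-.0785,-.085,.1627)' '(-.0895,-.085,.110)'
```

```text
crate pos [-0.073  -0.0843  0.179 ] toolx yaw 0.0857 tilt -1.0 F [-0.2  0.6  0.6] t 3.2
(-.0785,-.085,.1627) [ 0.5065 -0.1103  0.1627] [-0.0054  0.0008  0.0163]
(-.0895,-.085,.110) [ 0.4955 -0.1113  0.11  ] [-0.0161  0.0009  0.0691]
```

Run:
```python
from h import *
t=cam('top');s=cam('scene','s1.png')
print(red(t),red(s))
```

```text
[(np.int32(1209), array([548.3, 267.4])), (np.int32(639), array([533. , 254.5])), (np.int32(313), array([519.8, 245.7])), (np.int32(27), array([241.1, 233.2]))] [(np.int32(29), array([292.3, 153.5])), (np.int32(1291), array([ 10.1, 223.4]))]
```

View pics/s1.png

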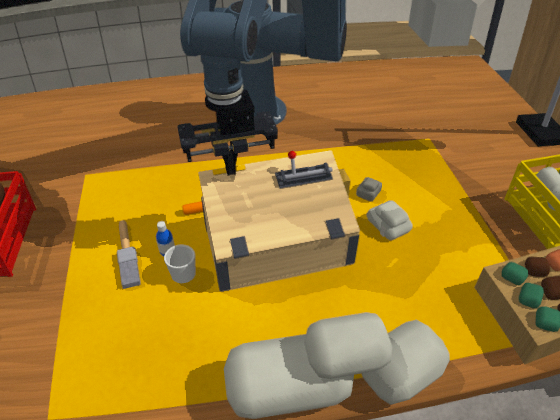

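The scene shows the lid following the fingers down: the knob has moved from (303,150) to (292,153). I'll continue along the arc to shut.

>>> tcp_steps(ticks={"dx":[-0.003, -0.003, -0.003, -0.0025, -0.002, -0.001, -0.001, 0, 0, 0, 0], "dy":[0, 0, 0, 0, 0, 0, 0, 0, 0, 0, 0], "dz":[0.008, 0.008, 0.008, 0.0085, 0.0085, 0.008, 0.008, 0.006, 0.005, 0, 0], "yaw":[0, 0, 0, 0, 0, 0, 0, 0, 0, 0, 0]})

```text
time: 4.22
position: [0.4991, -0.1113, 0.1127]
tool_rot: [0.999, 0.043, -0.0, -0.0]
ft_force: [-0.3, 0.6, -0.6]
grip_width: 0.0003
grip_force: 0.0
```

```bash
python3 d.py '(-.0895,-.085,.110)'
```

```text
crate pos [-0.0859 -0.0854  0.1127] toolx yaw 0.0859 tilt -1.0 F [-0.3  0.6 -0.6] t 4.2167
(-.0895,-.085,.110) [ 0.4955 -0.1113  0.11  ] [-0.0036 -0.0004  0.0028]
```

>>> tcp_steps(ticks={"dx":[0, 0, 0, 0, 0], "dy":[0, 0, 0, 0, 0], "dz":[0.002, 0.002, 0.002, 0, 0], "yaw":[0, 0, 0, 0, 0]})

```text
time: 4.63
position: [0.4997, -0.1116, 0.1101]
tool_rot: [0.999, 0.043, 0.001, 0.001]
ft_force: [-3.7, 1.6, 20.8]
grip_width: 0.0006
grip_force: 10.5
```

>>> tcp_steps(ticks={"dx":[0, 0, 0, 0, 0], "dy":[0, 0, 0, 0, 0], "dz":[-0.015, -0.025, -0.03, 0, 0], "yaw":[0, 0, 0, 0, 0]})

```text
time: 5.05
position: [0.5005, -0.1119, 0.179]
tool_rot: [0.999, 0.043, 0.002, 0.001]
ft_force: [0.4, -0.8, 0.0]
grip_width: 0.0002
grip_force: 0.0
```

Run:
```python
from h import *
t=cam('top');s=cam('scene')
a,b=red(t),red(s);print(a,b)
```

```bash
python3 d.py '(-.082,.04,.151)'
```

```text
[(np.int32(1063), array([549. , 266.7])), (np.int32(634), array([533. , 255.8])), (np.int32(323), array([520. , 248.8])), (np.int32(25), array([245.2, 247.8]))] [(np.int32(30), array([287.9, 167.5])), (np.int32(1369), array([ 10.6, 223.3]))]
crate pos [-0.0864 -0.0851  0.1767] toolx yaw 0.0859 tilt -1.0 F [-0.1  0.4  0.3] t 5.15
(-.082,.04,.151) [0.4924 0.0139 0.151 ] [ 0.0046 -0.1251  0.0258]
```

Run:
```python
from h import *
import sys
t=cam('top');s=cam('scene')
print(tri(t,(245.2,247.8),s,(287.9,167.5)),proj(t,[.4924,.0139,.151]),proj(s,[.4924,.0139,.151]))
```

```text
(array([0.49041699, 0.0208086 , 0.15205209]), np.float64(0.0019107165943089359)) [248.03629274 246.87219998] [284.56439656 168.7805625 ]
```

>>> tcp_steps(ticks={"dx":[0.004, 0.004, 0, 0, 0, 0, 0], "dy":[-0.03, -0.034, -0.034, 0, 0, 0, 0], "dz":[0, 0, 0, 0.02, 0.018, 0, 0], "yaw":[0, 0, 0, 0, 0, 0, 0]})

```text
time: 5.83
position: [0.4974, -0.0126, 0.1376]
tool_rot: [0.999, 0.043, -0.002, -0.001]
ft_force: [0.2, 0.7, 0.4]
grip_width: 0.0003
grip_force: 0.0
```

```bash
python3 d.py '(-.078,.013,.140)'
```

```text
crate pos [-0.0793  0.0131  0.1376] toolx yaw 0.086 tilt -1.0 F [0.2 0.7 0.4] t 5.8333
(-.078,.013,.140) [ 0.4987 -0.0126  0.14  ] [ 0.0013  0.0001 -0.0024]
```

>>> tcp_steps(ticks={"dx":[0, 0, 0, 0, 0, 0, 0], "dy":[-0.005, -0.005, -0.005, -0.005, -0.005, -0.005, 0], "dz":[0, 0, 0, 0, 0, 0, 0], "yaw":[0, 0, 0, 0, 0, 0, 0]})

```text
time: 6.42
position: [0.4963, 0.0176, 0.1395]
tool_rot: [0.999, 0.043, 0.001, 0.0]
ft_force: [0.7, -1.7, 0.6]
grip_width: 0.0004
grip_force: 0.7
```

```bash
python3 d.py '(-.078,.066,.140)'; python3 -c "
from h import *
t=cam('top');s=cam('scene','s2.png');print(red(t)[-1:],red(s)[:1])"
```

```text
crate pos [-0.0778  0.0433  0.1395] toolx yaw 0.0865 tilt -1.0 F [ 0.7 -1.7  0.6] t 6.4167
(-.078,.066,.140) [0.4942 0.0402 0.14  ] [-0.0001 -0.0227 -0.0005]
[(np.int32(576), array([519.3, 266.8]))] [(np.int32(1789), array([ 13.8, 220.4]))]
```

View pics/s2.png

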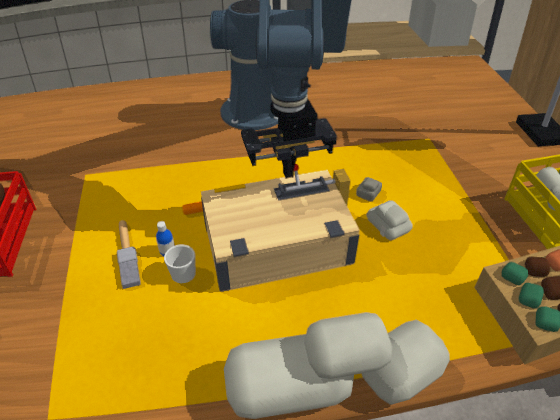

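The lid is flat, the fingertip is beside the knob at about (296,168), the keeper is at (341,182), and the contact force is about 2 N. I'll push on.

>>> tcp_steps(ticks={"dx":[0, 0, 0, 0, 0, 0, 0], "dy":[-0.005, -0.005, -0.005, -0.004, -0.002, 0, 0], "dz":[0, 0, 0, 0, 0, 0, 0], "yaw":[0, 0, 0, 0, 0, 0, 0]})

```text
time: 7.1
position: [0.4941, 0.0384, 0.139]
tool_rot: [0.999, 0.043, -0.0, -0.0]
ft_force: [-0.3, -0.7, 0.4]
grip_width: 0.0002
grip_force: 0.3
```

```bash
python3 d.py '(-.078,.066,.140)'
```

```text
crate pos [-0.0783  0.0643  0.139 ] toolx yaw 0.0857 tilt -1.0 F [-0.3 -0.7  0.4] t 7.1
(-.078,.066,.140) [0.4942 0.0402 0.14  ] [ 0.0003 -0.0018 -0.001 ]
```

>>> tcp_steps(ticks={"dx":[0, 0, 0, 0], "dy":[-0.002, -0.002, -0.001, 0], "dz":[0, 0, 0, 0], "yaw":[0, 0, 0, 0]})

```text
time: 7.43
position: [0.4937, 0.0429, 0.139]
tool_rot: [0.999, 0.043, -0.0, 0.0]
ft_force: [-0.6, -1.5, 0.5]
grip_width: 0.0005
grip_force: 1.2
```

>>> tcp_steps(ticks={"dx":[0, 0, 0], "dy":[-0.002, -0.001, 0], "dz":[0, 0, 0], "yaw":[0, 0, 0]})

```text
time: 7.68
position: [0.4936, 0.0452, 0.1391]
tool_rot: [0.999, 0.043, -0.0, 0.001]
ft_force: [0.4, -5.5, 0.2]
grip_width: 0.0001
grip_force: 2.7
```

```bash
python3 d.py
```

```text
crate pos [-0.0782  0.071   0.1391] toolx yaw 0.0869 tilt -1.0 F [ 0.4 -5.5  0.2] t 7.6833
```

>>> tcp_steps(ticks={"dx":[0, 0, 0], "dy":[-0.002, -0.001, 0], "dz":[0, 0, 0], "yaw":[0, 0, 0]})

```text
time: 7.93
position: [0.4936, 0.0459, 0.1392]
tool_rot: [0.999, 0.045, -0.0, 0.003]
ft_force: [-0.7, -13.8, 1.6]
grip_width: 0.0006
grip_force: 6.6
```

>>> tcp_steps(ticks={"dx":[0, 0, 0], "dy":[-0.002, 0, 0], "dz":[0, 0, 0], "yaw":[0, 0, 0]})

```text
time: 8.18
position: [0.4937, 0.0464, 0.1393]
tool_rot: [0.999, 0.045, -0.0, 0.004]
ft_force: [-1.0, -18.1, 1.5]
grip_width: 0.0004
grip_force: 9.0
```

```bash
python3 d.py
```

```text
crate pos [-0.078   0.0723  0.1393] toolx yaw 0.0904 tilt -1.0 F [ -1.  -18.1   1.5] t 8.1833
```

Force is rising while motion has stopped, so the bolt is against its stop. I'll back off and measure the knob.

>>> tcp_steps(ticks={"dx":[0, 0, 0, 0, 0, 0, 0, 0], "dy":[0.008, 0.012, 0, 0.03, 0.04, 0.03, 0, 0], "dz":[0, 0, -0.025, -0.025, -0.01, 0, 0, 0], "yaw":[0, 0, 0, 0, 0, 0, 0, 0]})

```text
time: 8.85
position: [0.5036, -0.0698, 0.1991]
tool_rot: [0.999, 0.041, 0.0, -0.001]
ft_force: [-0.3, 0.6, -0.1]
grip_width: 0.0003
grip_force: 0.0
```

Run:
```python
from h import *
t=cam('top','t3.png');s=cam('scene')
a,b=[x for x in red(t) if x[1][0]<400],[x for x in red(s) if x[1][0]>100];print(a,b)
if a and b:
    p=tri(t,a[0][1],s,b[0][1]);print(p, R.from_euler('z',-.0845).apply(p[0]-[.5775,-.019,0]))
```

```bash
python3 d.py
```

```text
[(np.int32(26), array([225.1, 249.4]))] [(np.int32(29), array([306.3, 164.4]))]
(array([0.48611179, 0.06363924, 0.15174128]), np.float64(0.0017020708142570715)) [-0.08408743  0.0900575   0.15174128]
crate pos [-0.0788 -0.0424  0.1985] toolx yaw 0.0852 tilt -1.0 F [-0.8 -0.1  0.1] t 8.95
```

>>> tcp_steps(ticks={"dx":[-0.003, -0.003, -0.003, 0, 0, 0, 0, 0], "dy":[-0.033, -0.033, -0.033, -0.033, 0, 0, 0, 0], "dz":[0, 0, 0, 0, 0.02, 0.01, 0, 0], "yaw":[0, 0, 0, 0, 0, 0, 0, 0]})

```text
time: 9.62
position: [0.4819, 0.0634, 0.1684]
tool_rot: [0.999, 0.044, -0.001, -0.0]
ft_force: [0.3, -0.6, 0.4]
grip_width: 0.0005
grip_force: 0.0
```

```bash
python3 d.py '(-.088,.09,.165)'
```

```text
crate pos [-0.0883  0.0901  0.1684] toolx yaw 0.0878 tilt -1.0 F [ 0.3 -0.6  0.4] t 9.6167
(-.088,.09,.165) [0.4822 0.0633 0.165 ] [0.0003 0.0001 0.0034]
```

>>> tcp_steps(ticks={"dx":[-0.001, -0.001, -0.001, -0.001, -0.001, -0.001, 0, 0, 0], "dy":[0, 0, 0, 0, 0, 0, 0, 0, 0], "dz":[0.004, 0.004, 0.004, 0.004, 0.004, 0.004, 0.004, 0, 0], "yaw":[0, 0, 0, 0, 0, 0, 0, 0, 0]})

```text
time: 10.37
position: [0.4776, 0.0613, 0.1408]
tool_rot: [0.999, 0.043, 0.0, -0.0]
ft_force: [0.6, 0.3, 0.4]
grip_width: 0.0001
grip_force: 0.0
```

```bash
python3 d.py '(-.097,.09,.134)'
```

```text
crate pos [-0.0927  0.0884  0.1408] toolx yaw 0.0855 tilt -1.0 F [0.6 0.3 0.4] t 10.3667
(-.097,.09,.134) [0.4733 0.0625 0.134 ] [-0.0043 -0.0016  0.0068]
```

>>> tcp_steps(ticks={"dx":[-0.001, 0, 0, 0, 0, 0], "dy":[0, 0, 0, 0, 0, 0], "dz":[0.003, 0.003, 0.001, 0.001, 0, 0], "yaw":[0, 0, 0, 0, 0, 0]})

```text
time: 10.87
position: [0.4762, 0.0613, 0.1337]
tool_rot: [0.999, 0.043, 0.0, 0.0]
ft_force: [-1.3, -0.9, 7.8]
grip_width: 0.0008
grip_force: 3.7
```

```bash
python3 d.py '(-.097,.09,.134)'
```

```text
crate pos [-0.0942  0.0885  0.1337] toolx yaw 0.086 tilt -1.0 F [-1.3 -0.9  7.8] t 10.8667
(-.097,.09,.134) [0.4733 0.0625 0.134 ] [-0.0028 -0.0015 -0.0003]
```

Contact at 0.134 m with 8 N, which matches the handle fully down. I'll press a touch more, then retreat and check.

>>> tcp_steps(ticks={"dx":[0, 0, 0], "dy":[0, 0, 0], "dz":[0.002, 0, 0], "yaw":[0, 0, 0]})

```text
time: 11.12
position: [0.4762, 0.0613, 0.1328]
tool_rot: [0.999, 0.043, 0.0, 0.0]
ft_force: [-3.8, -0.9, 16.8]
grip_width: 0.0004
grip_force: 8.5
```

>>> tcp_steps(ticks={"dx":[0, 0, 0, 0, 0, 0, 0, 0], "dy":[0, 0, 0.02, 0.04, 0.04, 0.04, 0, 0], "dz":[-0.015, -0.03, -0.03, -0.01, 0, 0, 0, 0], "yaw":[0, 0, 0, 0, 0, 0, 0, 0]})

```text
time: 11.78
position: [0.4886, -0.0802, 0.216]
tool_rot: [0.999, 0.041, 0.0, 0.0]
ft_force: [-0.3, 1.4, 0.1]
grip_width: 0.0003
grip_force: 0.0
```

Run:
```python
from h import *
t=cam('top','t4.png');s=cam('scene')
a,b=[x for x in red(t) if x[1][0]<400],[x for x in red(s) if x[1][0]>100];print(a,b)
if a and b:
    p=tri(t,a[0][1],s,b[0][1]);print(p, R.from_euler('z',-.0845).apply(p[0]-[.5775,-.019,0]))
i=cv2.imread('pics/t4.png')[140:290,130:320]; cv2.imwrite('pics/t4c.png',cv2.resize(i,None,fx=4,fy=4,interpolation=cv2.INTER_CUBIC))
```

```text
[(np.int32(22), array([226.3, 255. ]))] [(np.int32(26), array([304.1, 169.9]))]
(array([0.47406405, 0.06265449, 0.12659104]), np.float64(0.0005041308427285378)) [-0.0961753   0.09009309  0.12659104]
```

View pics/t4c.png

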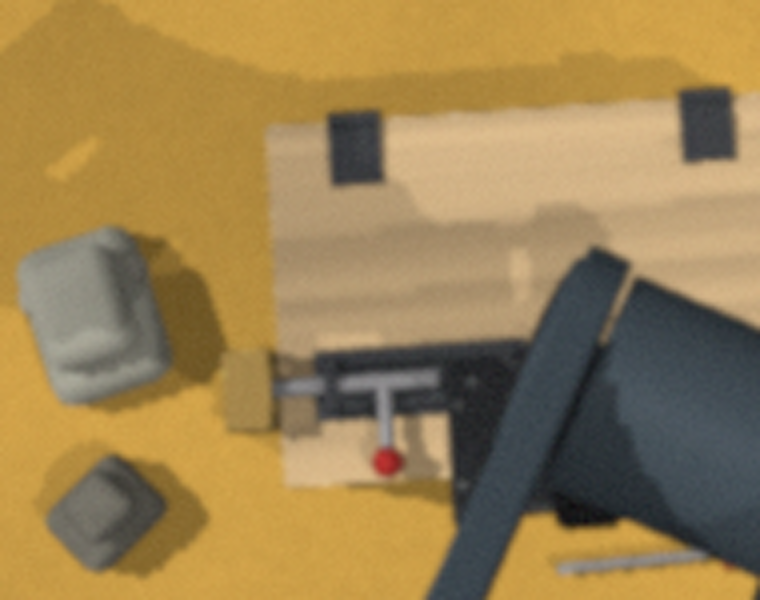

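The crop shows the bolt running into the keeper at (250,390) and the handle down in its notch, with the knob at (387,461). The knob measures crate (-96, 90, 127) mm against an expected (-95, 90, 125). The robot is clear, so I'm handing in.

```bash
python3 -c "
from rig import robot; print(robot.hand_in())"
```

```text
the job is handed in; nothing more can be done
None
```

The lid is shut, the bolt is fully home in the keeper, the handle is down in its notch, and the job is handed in at about 12 s of the 48 s allowed; the verdict was not shown, and I did not measure the fossil or the loose items afterwards.

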